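# Seat the control card in the magnetiser's controller rack

### The job

Take the control card with the orange handle out of the black card stand, slide it gently down the two white card guides of the blue controller rack until it rests on the sprung contacts, let go, and then swing both red ejector levers inwards as far as they go so that the card is seated level and fully home. Feel your way and use only gentle force, as the guides are often clamped several millimetres off centre and the card breaks under more than a light push, knock or side load; leave the spare card with the white handle, the carton and the two metal mounts where they stand.

Things in the scene. Friction and masses are not known exactly. Their poses are not given: they have to be found in the camera images.
- card: Control card to fit: upright green board 4 mm thick (its x), 110 wide (y), 85 high (z); on the middle of its top edge an orange grip block 12 thick (x), 44 wide (y), from 85 to 113 mm above the origin. About 200 g. Origin: middle of the lower edge. Starts upright in the stand, lower edge at 8 mm. Fits either way round. Fragile: it breaks at over 24 N against the rack while it is slid in.
- spare: Spare card, same shape and size as the card but with a white grip block; stands in the stand's other slot. Leave it alone.
- stand: Fixed black card stand, 140 mm (x) by 124 mm (y), base 8 mm thick, with two slots along its y at x = -42 and +42 mm, made of grey posts that rise to 38 mm and hold the two ends of a card's lower 30 mm with 1 mm play on each face. Origin: middle of its underside.
- rack: Fixed blue controller rack, open at the top. Base 100 mm (x) by 200 mm (y); blue walls at x = +-48 mm, 50 mm high. Origin: middle of its underside. The card stands in it with its width along the rack's y. Aluminium cheeks at y = +-70 to 94 mm, x = +-15 mm, 123 mm high, carry the levers. More than 30 N of finger force on any part of it, levers included, is too much.
- guide_mouth (a point): Middle of the rack, level with the guides' tops (93.5 mm). White channels take the board's two edges from 20 to 85 mm height: slot 6 mm wide in x, bottoms at y = +-58 mm; shallow flares above (35 degrees from level), 30 mm wide at the top. The pair is clamped off centre: slot at x = -10 to +10 mm from here, different each time, not measured; look, or feel the flare.
- contacts (a point): Middle of the rack, 25 mm above its origin: level with the tops of two brass sprung pads (24 mm wide, at y = +-35 mm) on which the card's lower edge first rests. Each pushes up with 2.5 N at first, 5 N when the card is home, 5 mm lower (lower edge 20 mm above the rack's origin).
- lever_left (a joint): Red ejector lever at the rack's +y end. 0 = open, handle leaning 0.96 rad outwards from upright (starts at 0 to 0.12); 1.31 = closed stop, handle leaning 0.35 rad inwards. Over the last 0.16 rad its toe pushes that end of the card down 5 mm. Needs about 4 N at the knob when free, 7 N under load, pushed slowly; stiff hinge, stays where it is left.
- lever_right (a joint): The same lever, mirrored, at the rack's -y end; 0 = open, 1.31 = fully closed.
- pivot_left (a point): Hinge point of the left lever, on the rack at y = +80 mm, 113 mm above its origin; the hinge axis is the rack's x.
- pivot_right (a point): Hinge point of the right lever, on the rack at y = -80 mm, 113 mm above its origin; axis along the rack's x.
- knob_left (a point): Centre of the left lever's knob, 60 mm from its pivot at the handle's end: a cylinder 12 mm in diameter, 16 mm long along the rack's x. The handle bar below it is 12 mm wide, 8 mm thick.
- knob_right (a point): Centre of the right lever's knob, the same.
- carton: White paper carton 55 x 55 x 100 mm, 250 g, standing; origin: middle of its underside. Leave it alone.
- mount_gold: Gold-coloured turned mount, 40 mm diameter, 40 mm high, 120 g; origin: middle of its underside. Leave it alone.
- mount_chrome: Chrome turned mount, the same size. Leave it alone.
Mind the look-alikes: they are no part of the job. What is shaped like the card but purple is not meant.

How it is judged:
On the way:
1. the card is down in both guides and let go, resting on the sprung contacts, with both levers still open (x of card in the frame of rack between -0.013 and 0.013 m and y of card in the frame of rack between -0.007 and 0.007 m and angle between the z axis of card and the z axis of rack, either way round below 0.1 rad and angle between the x axis of card and the x axis of rack, either way round below 0.12 rad and z of card in the frame of rack between 0.0215 and 0.029 m and value of joint each of lever_left, lever_right below 0.6 rad and contact force between the fingers and card below 0.1 N), for 0.1 s.
At the end, for the whole second after the job is handed in: The card stands in both guides of the rack, at rest, level within 0.03 rad, its lower edge less than 22.5 mm above the rack's underside (20 mm is nominal), and both levers are closed past 1.2 rad (1.31 is the stop) (x of card in the frame of rack between -0.013 and 0.013 m and y of card in the frame of rack between -0.007 and 0.007 m and angle between the z axis of card and the z axis of rack, either way round below 0.1 rad and angle between the x axis of card and the x axis of rack, either way round below 0.12 rad and angle between the z axis of card and the z axis of rack, either way round below 0.03 rad and z of card in the frame of rack below 0.0225 m and value of joint each of lever_left, lever_right above 1.2 rad and linear speed of card below 0.02 m/s); the robot touches nothing.
It fails at once if the card is forced: more than 24 N between the card and the rack while it is slid in (both levers open), or more than 35 N later (contact force between card and rack above 35 N or (contact force between card and rack above 24 N and value of joint each of lever_left, lever_right below 0.6 rad)).
It fails at once if the rack or a lever is pressed with more than 30 N by the fingers (contact force between the fingers and rack above 30 N).
It fails at once if the spare card is disturbed (moved more than 8 mm) (distance of spare from where it was at the start of the episode above 0.008 m).
It fails at once if the carton or a metal mount is disturbed (moved more than 15 mm) (distance of any of carton, mount_gold, mount_chrome from where it was at the start of the episode above 0.015 m).
It also fails if it takes over 72 s, if anything falls off the work surface, if the arm or the gripper's body presses on something with over 40 N, if the wrist force passes 120 N, or if a joint passes its speed limit or range.

### The arm

A 6-joint arm with a two-finger parallel gripper is mounted at the origin on the work surface. World frame = base frame: x ahead of the robot, y to its left, z up, the work surface at z = 0. Lengths are in m, angles in rad, forces in N, time in s.
With the tool pointing down it reaches from about 0.325 to 0.775 m from the base axis. Payload 9.3 kg.
Tool frame: the origin (TCP) lies between the finger pads; the fingertips stand 8 mm ahead of it and the grasp point (between the pads) lies 11 mm behind it (r.tcp_to_tips is the distance from the TCP to the fingertips, in m); z points along the fingers, y is the line along which they close (so a half turn about z gives the same grasp; the last joint's range is limited). The gripper opens to 85 mm and grips with 20 to 120 N. Pads are 22 mm wide; open, the fingers measure 114 mm over their backs; the gripper's body (76 mm by 85 mm) begins 54 mm behind the grasp point. The pads swing forward as they close: fully open they stand 13 mm farther back than shut.
Start: joints at [-1.316, 0.259, 0.021, 1.334, 0, 1.418], TCP at [0.218, -0.505, 0.239] pointing down, gripper open.
Joint ranges: [-3.04, 3.04], [-0.91, 1.82], [-1.04, 1.36], [-1.92, 1.95], [-1.52, 1.45], [-3.14, 3.14]. Speed limits (rad/s): [2.22, 2.22, 2.79, 3.14, 3.14, 3.14].

### API

Orientations are given as [roll, pitch, yaw] about the fixed x, y, z axes, in that order (R = Rz(yaw) Ry(pitch) Rx(roll)).
In Python, from rig import r gives the robot as it stands.
- The arm moves only by the tool step_arm, never from a script. Its argument "series" is a list of rows, each a list of 4 numbers: the shift along the tool's x, y, z in mm, then the turn about the tool's z in rad. A call has 1 to 12 rows; each row is the pose to reach, as a shift and turn from the pose commanded when the call began, along the tool's axes at that moment; what a row does not reach only later rows make up. A row lasts 1/8 s, in which the tool goes at most 62.5 mm and 10.7 degrees, less where a joint would pass 70% of its speed; a pose out of reach is approached as far as the arm can. A call with a gripper value outside its range is refused whole. "jaw" is the opening, from 0 (shut) to 1 (fully open), set as the call begins (left out, the last holds). The fingers move at their own pace and stop on an object; the grip force is fixed at half the most. Time passes only in rows, so rows that repeat a pose let the fingers close. It gives the time, the measured TCP pose, the force, the opening and the grip force at its end, in the units of the state.
- r.get_obs(): the state, without advancing time (a new reading comes with each control period).
- r.get_image(name): name is "scene" or "top"; returns the picture (420x560x3 uint8, red, green, blue); there is no depth.
- r.camera_info(name): a dict with "fx", "fy", "cx", "cy" (pixels), "dist_coeffs" ([k1, k2, p1, p2, k3] as OpenCV has them; the pictures are not rectified), "world_from_camera" (4x4, takes a point from camera to world coordinates). Camera axes: x right, y up, looking along -z (the intrinsics and any distortion apply to the point x, -y, -z); pixel columns grow to the right and rows downward; lengths in m; the calibration is good to about 2 mm. A picture is of the moment at which its call begins. camera_info takes no time and is no camera call.
- r.finish_job(): hands the job in; it is judged then, once.
The state is a dict: "time": time; "qpos": joint angles; "dq": joint speeds; "joint_torque": joint torques, N m; "position": TCP position; "tcp_rot": TCP orientation; "contact_force": force on the tool from outside, world axes, zero at the start; "moment": the same for the moment, N m; "grip_width": finger opening in m; "grasp_force": force on a finger pad.
Only numpy, scipy, OpenCV 4.12 (cv2) and the standard library are available. Lean on these libraries where they do the work, as an engineer would, in place of code of your own. Each camera call takes 0.05 s, during which the arm holds its last target. There are 200 camera calls.

## Working session

There is one attempt and no reset: what is moved stays moved. The work goes in short steps, Python scripts to look and compute and a tool call to move; the robot and the scene stay as the last step left them, time stands still between calls to the robot, and variables do not carry over. Pictures are saved under pics/ and viewed, at most 10 in all, crops included, and the job is handed in when it is done.

Besides the shell and the picture viewer there is one more tool, called after ">>>" as a command line: name --pt "numbers of a row" for each row, then --argument value for the rest. step_arm: Moves the arm, as the interface text tells. Its arguments: {"type":"object","properties":{"series":{"type":"array","items":{"type":"array","items":{"type":"number"}}},"jaw":{"type":"number"}},"required":["series"]}

```bash
mkdir -p pics; cat > h.py <<'E'
import numpy as np, cv2
from rig import r
def snap(n,f,crop=None,s=1):
    im=r.get_image(n)[:,:,::-1]
    cv2.imwrite('pics/full_'+f,im)
    if crop: a,b,c,d=crop; im=im[b:d,a:c]
    cv2.imwrite('pics/'+f,cv2.resize(np.ascontiguousarray(im),None,fx=s,fy=s,interpolation=cv2.INTER_CUBIC))
def cam(n):
    c=r.camera_info(n);K=np.array([[c['fx'],0,c['cx']],[0,c['fy'],c['cy']],[0,0,1.]])
    return K,np.array(c['dist_coeffs'],float),np.array(c['world_from_camera'])
def ray(n,u,v):
    K,D,T=cam(n);p=cv2.undistortPoints(np.array([[[u,v]]],float),K,D)[0,0]
    return T[:3,3],T[:3,:3]@np.array([p[0],-p[1],-1])
def atz(n,u,v,z):
    o,d=ray(n,u,v);return o+d*(z-o[2])/d[2]
def proj(n,P):
    K,D,T=cam(n);q=(np.atleast_2d(P)-T[:3,3])@T[:3,:3];q=q*[1,-1,-1]
    return cv2.projectPoints(q,np.zeros(3),np.zeros(3),K,D)[0][:,0]
E
python3 - <<'E'
from h import *
snap('scene','s0.png',s=1.4);snap('top','t0.png',s=1.4)
for n in('scene','top'):print(cam(n))
o=r.get_obs();print({k:np.round(v,3) for k,v in o.items()})
E
```

```text
(array([[484.29829376,   0.        , 284.37564181],
       [  0.        , 484.29829376, 212.50498619],
       [  0.        ,   0.        ,   1.        ]]), array([-0.00670273,  0.        ,  0.        ,  0.        ,  0.        ]), array([[ 0.15821744, -0.56500083,  0.80977855,  1.29013048],
       [ 0.98719977,  0.1072058 , -0.11808272, -0.11016162],
       [-0.02009613,  0.81809595,  0.57473052,  0.65101628],
       [ 0.        ,  0.        ,  0.        ,  1.        ]]))
(array([[523.14654848,   0.        , 289.31279149],
       [  0.        , 523.14654848, 207.84426559],
       [  0.        ,   0.        ,   1.        ]]), array([0.01734497, 0.        , 0.        , 0.        , 0.        ]), array([[-0.01592392,  0.99911941, -0.03881806,  0.48653115],
       [-0.99982092, -0.01630813, -0.00960105,  0.02454304],
       [-0.01022565,  0.03865822,  0.99920017,  1.21327449],
       [ 0.        ,  0.        ,  0.        ,  1.        ]]))
{'time': np.float64(0.1), 'qpos': array([-1.316,  0.259,  0.021,  1.334, -0.   ,  1.418]), 'dq': array([ 0.001, -0.003,  0.002,  0.001, -0.002, -0.   ]), 'joint_torque': array([ 8.0000e-03, -5.5669e+01,  3.4507e+01,  1.2000e-02,  0.0000e+00,
        0.0000e+00]), 'position': array([ 0.218, -0.505,  0.239]), 'tcp_rot': array([-3.14 , -0.   ,  0.408]), 'contact_force': array([ 0.569, -0.087,  0.065]), 'moment': array([ 0.056, -0.069,  0.051]), 'grasp_force': np.float64(0.0), 'grip_width': np.float64(0.085)}
```

View pics/s0.png

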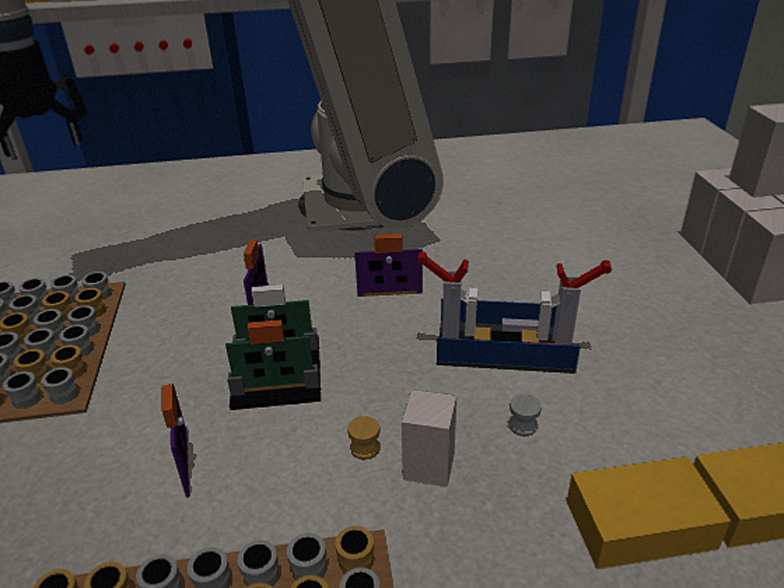

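View pics/t0.png

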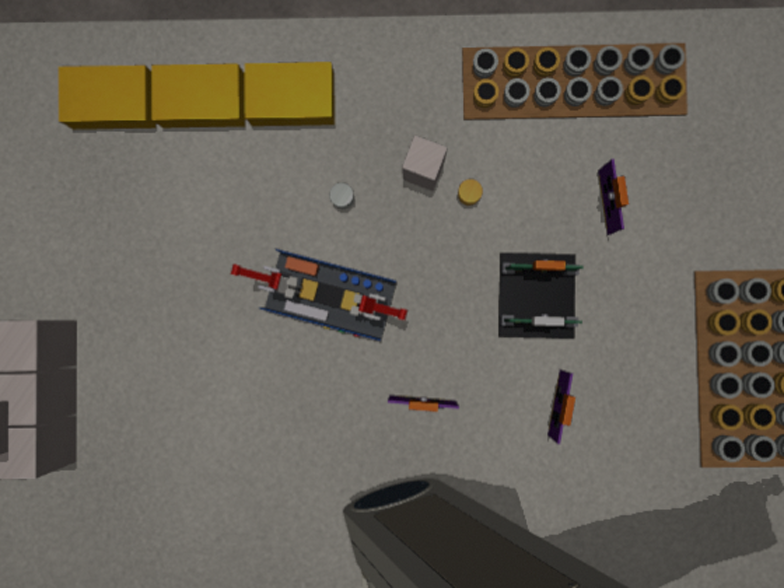

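The overview shows the orange-handled card at top px ~(548,265)/1.4, the white spare at (548,321)/1.4, and the rack near (330,293)/1.4, rotated. I'll enlarge these next.

```bash
python3 - <<'E'
import cv2,numpy as np
t=cv2.imread('pics/full_t0.png');s=cv2.imread('pics/full_s0.png')
cv2.imwrite('pics/c1.png',cv2.resize(t[165:255,160:300],None,fx=5.6,fy=5.6,interpolation=cv2.INTER_CUBIC))
a=cv2.resize(t[175:245,350:420],None,fx=5.6,fy=5.6,interpolation=cv2.INTER_CUBIC)
b=cv2.resize(s[195:295,155:235],None,fx=4.9,fy=4.9,interpolation=cv2.INTER_CUBIC)[:490]
c=np.zeros((490,392+392,3),np.uint8);c[:392,:392]=a;c[:,392:]=b
cv2.imwrite('pics/c2.png',c)
E
```

```text
(no output)
```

View pics/c1.png

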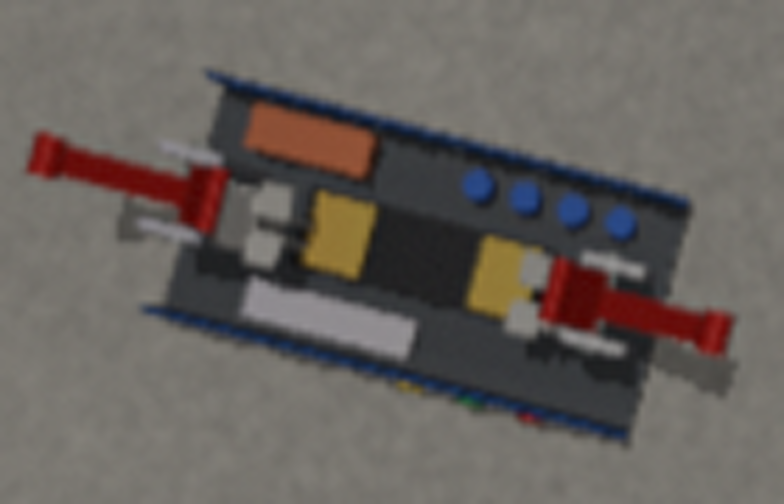

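View pics/c2.png

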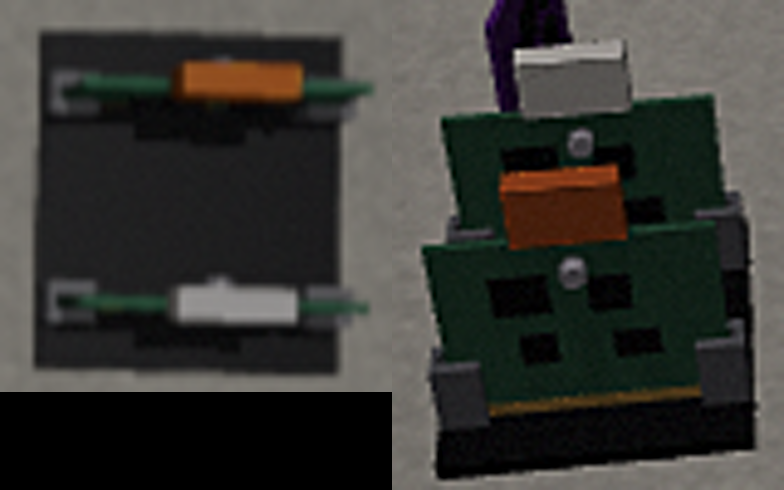

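Crops: the wall top corners are clear at c1 (210,73), (690,203), (148,310) and (628,437). The flare slot gaps are at about (268,224) on the left and (529,293) on the right. In c2 the stand corners and orange grip are clear.

```bash
cat > m.py <<'E'
from h import *
def px(u,v,ox,oy,s): return (u+.5)/s-.5+ox,(v+.5)/s-.5+oy
A=lambda u,v,z:atz('top',*px(u,v,160,165,5.6),z)
B=lambda u,v,z:atz('top',*px(u,v,350,175,5.6),z)
S=lambda u,v,z:atz('scene',*px(u-392,v,155,195,4.9),z)
E
python3 - <<'E'
from m import *
np.set_printoptions(precision=4,suppress=True)
P=np.array([A(210,73,.05),A(690,203,.05),A(148,310,.05),A(628,437,.05)]);print(P)
print('rackc',P.mean(0)); e=(P[0]-P[1]+P[2]-P[3])/2; print('len',np.linalg.norm(e),'width',np.linalg.norm(P[0]-P[2]))
yd=e[:2]/np.linalg.norm(e[:2]);xd=np.array([yd[1],-yd[0]]);print('y axis',yd,'yaw',np.arctan2(-yd[0],yd[1]))
c=P.mean(0)[:2]
for n,q in dict(slotL=A(268,224,.0935),slotR=A(529,293,.0935),b1=A(275,200,.0935),b2=A(262,248,.0935),b3=A(535,268,.0935),b4=A(522,318,.0935),knobL=A(45,155,.113+.034),knobR=A(718,332,.147)).items():
    d=q[:2]-c;print(n,q,'rack xy',d@xd,d@yd)
Q=np.array([B(40,32,.008),B(342,37,.008),B(35,367,.008),B(338,373,.008)]);print('stand',Q,Q.mean(0),np.linalg.norm(Q[0]-Q[1]),np.linalg.norm(Q[0]-Q[2]))
print('grip top',[B(*p,.121) for p in((183,62),(303,65),(302,100),(182,99))])
print('grip scene',[S(*p,.121) for p in((500,174),(616,167),(620,182),(502,190))])
E
```

```text
[[0.6026 0.2406 0.05  ]
 [0.5476 0.05   0.05  ]
 [0.5085 0.2661 0.05  ]
 [0.4551 0.076  0.05  ]]
rackc [0.5284 0.1582 0.05  ]
len 0.19793866358235732 width 0.09749534169133175
y axis [0.274  0.9617] yaw -0.27753559434464403
slotL [0.5399 0.2108 0.0935] rack xy -0.0034204479398043507 0.05376259630150206
slotR [0.5118 0.1111 0.0935] rack xy -0.003093298086983054 -0.049775292831499236
b1 [0.549  0.208  0.0935] rack xy 0.006150905518267901 0.053603414713904896
b2 [0.5307 0.2132 0.0935] rack xy -0.01288690100663948 0.053550985672745764
b3 [0.5214 0.1087 0.0935] rack xy 0.006734591147909244 -0.04949581426518879
b4 [0.5023 0.1139 0.0935] rack xy -0.013013701120788663 -0.04968516143869788
knobL [0.5639 0.2831 0.147 ] rack xy -0.0001504417028036914 0.12989886732432776
knobR [0.4953 0.0384 0.147 ] rack xy 0.0009605347443003703 -0.12426374571002406
stand [[ 0.5944 -0.1204  0.008 ]
 [ 0.5902 -0.2442  0.008 ]
 [ 0.4567 -0.1155  0.008 ]
 [ 0.4523 -0.2392  0.008 ]] [ 0.5234 -0.1798  0.008 ] 0.12392670258585516 0.1377867781068783
grip top [array([ 0.5721, -0.1598,  0.121 ]), array([ 0.5703, -0.2043,  0.121 ]), array([ 0.5572, -0.2036,  0.121 ]), array([ 0.5583, -0.1591,  0.121 ])]
grip scene [array([ 0.5619, -0.2033,  0.121 ]), array([ 0.5655, -0.1605,  0.121 ]), array([ 0.5751, -0.1592,  0.121 ]), array([ 0.572 , -0.2024,  0.121 ])]
```

>>> step_arm --pt "56 -20 0 -0.14" --pt "112 -40 5 -0.28" --pt "168 -60 10 -0.42" --pt "224 -79 15 -0.56" --pt "280 -99 20 -0.7" --pt "336 -119 25 -0.85" --pt "392 -139 30 -0.99" --pt "448 -159 35 -1.129" --pt "448 -159 35 -1.129" --pt "448 -159 35 -1.129" --jaw 0.5

```text
time: 1.35
position: [0.5661, -0.181, 0.2038]
tcp_rot: [-3.14, -0.0, 1.537]
contact_force: [-0.5, -0.5, 0.5]
grip_width: 0.0427
grasp_force: 0.0
```

>>> step_arm --pt "0 0 40 0" --pt "0 0 75 0" --pt "0 0 95 0" --pt "0 0 105 0" --pt "0 0 105 0" --pt "0 0 105 0"

```text
time: 2.1
position: [0.5666, -0.1818, 0.1004]
tcp_rot: [3.14, 0.001, 1.536]
contact_force: [-0.5, -0.3, 0.5]
grip_width: 0.0428
grasp_force: 0.0
```

```bash
python3 - <<'E'
from h import *
snap('scene','s1.png',(140,150,280,280),5)
E
```

```text
(no output)
```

View pics/s1.png

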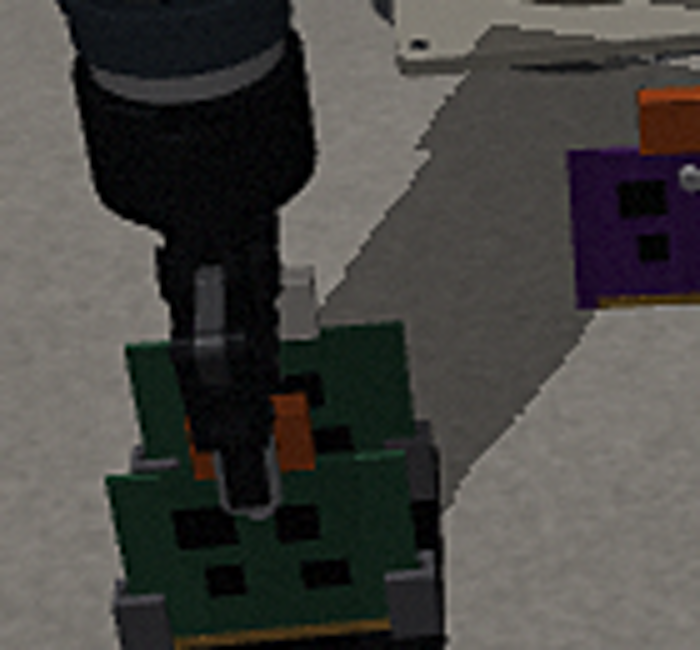

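The finger straddles the orange grip, roughly central (finger at x 217–277, grip at x 190–313). I'll close the gripper on it.

>>> step_arm --pt "0 0 0 0" --pt "0 0 0 0" --pt "0 0 0 0" --pt "0 0 0 0" --pt "0 0 0 0" --pt "0 0 0 0" --jaw 0

```text
time: 2.9
position: [0.5666, -0.1813, 0.0999]
tcp_rot: [3.141, 0.0, 1.537]
contact_force: [-0.5, 0.6, 5.3]
grip_width: 0.0114
grasp_force: 59.6
```

>>> step_arm --pt "0 0 -8 0" --pt "0 0 -18 0" --pt "0 0 -30 0" --pt "0 0 -45 0" --pt "0 0 -70 0" --pt "0 0 -105 0" --pt "0 0 -140 0" --pt "0 0 -160 0" --pt "0 0 -160 0" --pt "0 0 -160 0"

```text
time: 4.15
position: [0.566, -0.1811, 0.2586]
tcp_rot: [-3.141, -0.0, 1.537]
contact_force: [1.1, 0.2, -3.4]
grip_width: 0.011
grasp_force: 58.7
```

>>> step_arm --pt "30 -5 0 0.02" --pt "75 -12 0 0.05" --pt "125 -19 0 0.09" --pt "175 -27 0 0.13" --pt "225 -35 0 0.17" --pt "275 -43 0 0.2" --pt "315 -49 0 0.23" --pt "339 -52 0 0.244" --pt "339 -52 0 0.244" --pt "339 -52 0 0.244" --pt "339 -52 0 0.244"

```text
time: 5.52
position: [0.5259, 0.1585, 0.2589]
tcp_rot: [-3.141, 0.0, 1.292]
contact_force: [-0.1, 0.3, -2.4]
grip_width: 0.0111
grasp_force: 58.7
```

```bash
python3 - <<'E'
from h import *
snap('scene','s2.png',(280,100,450,280),3.3)
print({k:np.round(v,3) for k,v in r.get_obs().items()})
E
```

```text
{'time': np.float64(5.575), 'qpos': array([ 0.14 ,  0.253,  0.064,  1.382, -0.   ,  1.99 ]), 'dq': array([ 0.   , -0.002,  0.004,  0.001, -0.   ,  0.001]), 'joint_torque': array([ 2.8100e-01, -5.6460e+01,  3.5532e+01,  4.0000e-03,  6.0000e-03,
       -9.0000e-03]), 'position': array([0.526, 0.158, 0.259]), 'tcp_rot': array([-3.141,  0.   ,  1.292]), 'contact_force': array([-1.307, -0.211, -1.904]), 'moment': array([-0.016, -0.003,  0.065]), 'grasp_force': np.float64(58.67), 'grip_width': np.float64(0.011)}
```

View pics/s2.png

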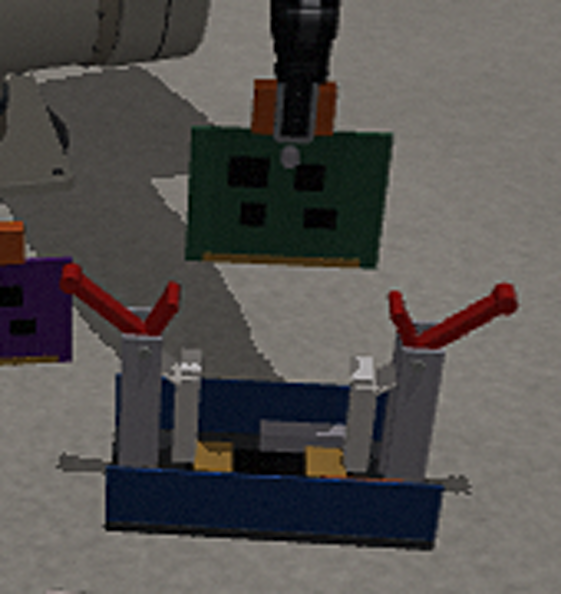

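The card hangs level in the gripper: bottom corners at crop (187,260) and (377,268), guide tops at about (188,365) and (362,370).

```bash
python3 - <<'E'
from m import *
np.set_printoptions(precision=4,suppress=True)
c=np.array([.5284,.1582]);yd=np.array([.274,.9617]);xd=np.array([yd[1],-yd[0]])
f=lambda u,v,z:atz('scene',*px(u,v,280,100,3.3),z)
for n,p in dict(cl=(187,260,.167),cr=(377,268,.167),clT=(190,127,.252),crT=(393,133,.252),wallFL=(107,466,.05),wallFR=(443,487,.05),baseFL=(106,530,.0),baseFR=(433,548,.0),kL=(71,277,.15),kR=(506,297,.15)).items():
    q=f(*p)[:2];print(n,q,'rack',(q-c)@xd,(q-c)@yd)
E
```

```text
cl [0.5142 0.1056] rack 0.0007499176694745809 -0.05446762615537347
cr [0.5437 0.2106] rack 0.00033521760482382 0.05454033470922678
clT [0.5127 0.1041] rack -0.0003188324757719997 -0.05635244564683868
crT [0.5416 0.2107] rack -0.0017302734993541527 0.054117661763946535
wallFL [0.5505 0.052 ] rack 0.050370166986759765 -0.09610581666469536
wallFR [0.6062 0.2422] rack 0.05179893448407327 0.10212921730118005
baseFL [0.5513 0.0518] rack 0.05115671197629332 -0.0960283916030016
baseFR [0.6037 0.2438] rack 0.048975498651495974 0.1029957497630182
kL [0.4928 0.0408] rack -0.002088606336142995 -0.12261764775037334
kR [0.5622 0.2837] rack -0.0018808336733885309 0.12993052888228374
```

>>> step_arm --pt "2 -1 15 0" --pt "2 -1 40 0" --pt "2 -1 58 0" --pt "2 -1 68 0" --pt "2 -1 70 0" --pt "2 -1 70 0" --pt "2 -1 70 0"

```text
time: 6.45
position: [0.5258, 0.1615, 0.1899]
tcp_rot: [3.141, -0.0, 1.293]
contact_force: [0.5, 0.2, -1.0]
grip_width: 0.011
grasp_force: 58.5
```

>>> step_arm --pt "0 0 1 0" --pt "0 0 2 0" --pt "0 0 3 0" --pt "0 0 4 0" --pt "0 0 5 0" --pt "0 0 5 0"

```text
time: 7.2
position: [0.5254, 0.1615, 0.1842]
tcp_rot: [-3.141, 0.0, 1.293]
contact_force: [-0.3, 0.3, -2.5]
grip_width: 0.0112
grasp_force: 58.5
```

>>> step_arm --pt "0 0 1 0" --pt "0 0 2 0" --pt "0 0 3 0" --pt "0 0 4 0" --pt "0 0 4 0"

```text
time: 7.82
position: [0.5254, 0.1615, 0.1802]
tcp_rot: [-3.141, 0.0, 1.293]
contact_force: [0.1, 0.5, -2.6]
grip_width: 0.0111
grasp_force: 58.5
```

>>> step_arm --pt "0 0 0.7 0" --pt "0 0 1.4 0" --pt "0 0 2 0" --pt "0 0 2 0"

```text
time: 8.32
position: [0.5254, 0.1615, 0.1782]
tcp_rot: [-3.142, 0.0, 1.293]
contact_force: [0.0, -0.6, -2.4]
grip_width: 0.011
grasp_force: 58.5
```

>>> step_arm --pt "0 0 0.7 0" --pt "0 0 1.4 0" --pt "0 0 2 0" --pt "0 0 2 0"

```text
time: 8.82
position: [0.5254, 0.1615, 0.1762]
tcp_rot: [-3.142, 0.0, 1.293]
contact_force: [1.1, -0.2, -1.9]
grip_width: 0.0109
grasp_force: 58.6
```

>>> step_arm --pt "0 0 0.7 0" --pt "0 0 1.4 0" --pt "0 0 2 0" --pt "0 0 2 0"

```text
time: 9.32
position: [0.5255, 0.1615, 0.1742]
tcp_rot: [-3.142, 0.0, 1.293]
contact_force: [-0.9, 1.1, -1.5]
grip_width: 0.0107
grasp_force: 58.6
```

>>> step_arm --pt "0 0 1 0" --pt "0 0 2 0" --pt "0 0 3 0" --pt "0 0 4 0" --pt "0 0 4 0"

```text
time: 9.95
position: [0.5254, 0.1615, 0.1702]
tcp_rot: [-3.141, 0.0, 1.293]
contact_force: [-0.3, 0.1, -3.3]
grip_width: 0.0112
grasp_force: 58.6
```

>>> step_arm --pt "0 0 1 0" --pt "0 0 2 0" --pt "0 0 3 0" --pt "0 0 4 0" --pt "0 0 4 0"

```text
time: 10.58
position: [0.5254, 0.1615, 0.1662]
tcp_rot: [-3.141, 0.0, 1.293]
contact_force: [0.0, 0.0, -2.4]
grip_width: 0.0108
grasp_force: 58.6
```

>>> step_arm --pt "0 0 2 0" --pt "0 0 4 0" --pt "0 0 6 0" --pt "0 0 8 0" --pt "0 0 10 0" --pt "0 0 10 0"

```text
time: 11.32
position: [0.5254, 0.1615, 0.1561]
tcp_rot: [-3.141, 0.0, 1.293]
contact_force: [0.4, -0.0, -2.4]
grip_width: 0.0115
grasp_force: 58.6
```

>>> step_arm --pt "0 0 2 0" --pt "0 0 4 0" --pt "0 0 6 0" --pt "0 0 8 0" --pt "0 0 10 0" --pt "0 0 10 0"

```text
time: 12.08
position: [0.5254, 0.1615, 0.1461]
tcp_rot: [-3.141, 0.0, 1.293]
contact_force: [1.4, -0.2, -2.7]
grip_width: 0.0113
grasp_force: 58.6
```

>>> step_arm --pt "0 0 2 0" --pt "0 0 4 0" --pt "0 0 6 0" --pt "0 0 8 0" --pt "0 0 10 0" --pt "0 0 12 0" --pt "0 0 14 0" --pt "0 0 14 0"

```text
time: 13.08
position: [0.5254, 0.1615, 0.1321]
tcp_rot: [-3.141, 0.0, 1.293]
contact_force: [-0.2, -0.8, -1.1]
grip_width: 0.0108
grasp_force: 58.6
```

>>> step_arm --pt "0 0 2 0" --pt "0 0 4 0" --pt "0 0 6 0" --pt "0 0 8 0" --pt "0 0 10 0" --pt "0 0 11 0" --pt "0 0 12 0" --pt "0 0 12 0"

```text
time: 14.08
position: [0.5254, 0.1615, 0.1202]
tcp_rot: [-3.141, 0.0, 1.293]
contact_force: [-0.1, -0.1, -2.2]
grip_width: 0.0107
grasp_force: 58.6
```

Lower edge is at about 28 mm. I'll feel for the contacts.

>>> step_arm --pt "0 0 1 0" --pt "0 0 2 0" --pt "0 0 2.5 0" --pt "0 0 2.5 0"

```text
time: 14.58
position: [0.5255, 0.1615, 0.1177]
tcp_rot: [-3.142, 0.0, 1.293]
contact_force: [-0.4, 0.7, -2.4]
grip_width: 0.0111
grasp_force: 58.6
```

>>> step_arm --pt "0 0 0.5 0" --pt "0 0 1 0" --pt "0 0 1 0"

```text
time: 14.95
position: [0.5255, 0.1615, 0.1169]
tcp_rot: [3.141, -0.0, 1.293]
contact_force: [-1.0, 0.5, -0.8]
grip_width: 0.0109
grasp_force: 58.9
```

>>> step_arm --pt "0 0 0.3 0" --pt "0 0 0.3 0"

```text
time: 15.2
position: [0.5256, 0.1615, 0.1167]
tcp_rot: [3.141, -0.0, 1.293]
contact_force: [-1.0, -0.6, 1.1]
grip_width: 0.0111
grasp_force: 59.3
```

>>> step_arm --pt "0 0 0 0" --pt "0 0 0 0" --pt "0 0 0 0" --pt "0 0 0 0" --pt "0 0 0 0" --pt "0 0 0 0" --jaw 0.45

```text
time: 15.95
position: [0.5255, 0.1615, 0.1165]
tcp_rot: [3.142, -0.0, 1.293]
contact_force: [0.3, 0.7, -0.6]
grip_width: 0.0384
grasp_force: 0.0
```

>>> step_arm --pt "0 0 -15 0" --pt "0 0 -45 0" --pt "0 0 -90 0" --pt "0 0 -135 0" --pt "0 0 -160 0" --pt "0 0 -160 0"

```text
time: 16.7
position: [0.5261, 0.1616, 0.2795]
tcp_rot: [3.137, -0.002, 1.293]
contact_force: [0.6, 0.4, -0.6]
grip_width: 0.0384
grasp_force: 0.0
```

```bash
python3 - <<'E'
from h import *
snap('scene','s3.png',(280,150,450,280),4)
print({k:np.round(v,3) for k,v in r.get_obs().items()})
E
```

```text
{'time': np.float64(16.75), 'qpos': array([0.146, 0.249, 0.106, 1.425, 0.   , 1.994]), 'dq': array([ 0.   ,  0.017, -0.044, -0.019, -0.001,  0.   ]), 'joint_torque': array([ 6.8000e-02, -5.7219e+01,  3.6567e+01,  3.3700e-01,  1.0000e-03,
       -0.0000e+00]), 'position': array([0.526, 0.162, 0.278]), 'tcp_rot': array([ 3.140e+00, -1.000e-03,  1.293e+00]), 'contact_force': array([ 0.278, -0.387, -0.139]), 'moment': array([-0.037,  0.028, -0.025]), 'grasp_force': np.float64(0.0), 'grip_width': np.float64(0.039)}
```

View pics/s3.png

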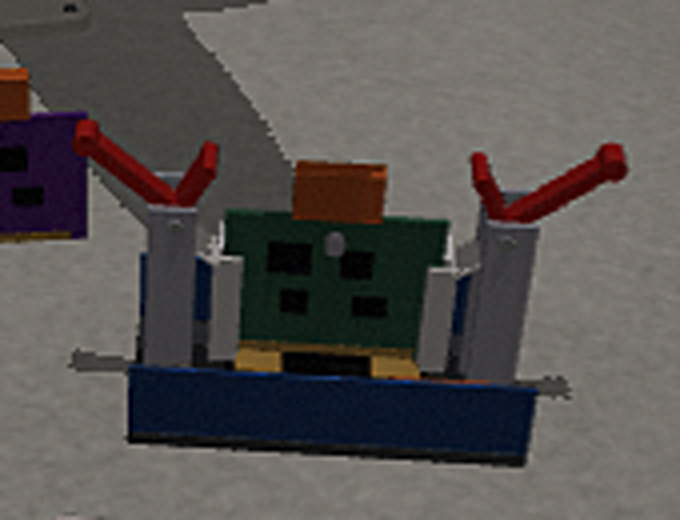

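The card rests level on the contacts in both guides, with the levers still open. Next I'll shut the fingers and go outside the +y lever.

>>> step_arm --pt "50 1 0 0" --pt "100 2 0 0" --pt "150 3 0 0" --pt "160 3 20 0" --pt "160 3 60 0" --pt "160 3 100 0" --pt "160 3 120 0" --pt "160 3 126 0" --pt "160 3 126 0" --pt "160 3 126 0" --jaw 0

```text
time: 18.0
position: [0.5727, 0.3147, 0.1515]
tcp_rot: [3.14, -0.001, 1.293]
contact_force: [-0.1, -0.4, -0.9]
grip_width: 0.0001
grasp_force: 0.0
```

```bash
python3 - <<'E'
from h import *
snap('scene','s4.png',(360,130,460,250),5)
E
```

```text
(no output)
```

View pics/s4.png

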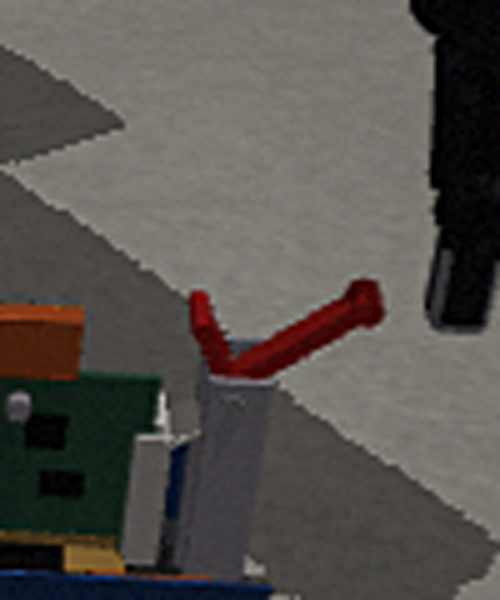

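The fingertip is about 13 mm outside the knob and about 6 mm below its centre. Now I'll push gently along the arc.

>>> step_arm --pt "-8 0 0 0" --pt "-12 0 0 0" --pt "-14 0 -1 0" --pt "-16 0 -3 0" --pt "-18 0 -6 0" --pt "-20 0 -8 0" --pt "-22 0 -9.5 0"

```text
time: 18.92
position: [0.5665, 0.2942, 0.1605]
tcp_rot: [3.141, -0.002, 1.293]
contact_force: [1.3, 6.5, 1.7]
grip_width: 0.0
grasp_force: 3.5
```

>>> step_arm --pt "-2 0 -2 0" --pt "-5 0 -4 0" --pt "-8 0 -6 0" --pt "-11 0 -8 0" --pt "-14 0 -10 0" --pt "-17 0 -11 0"

```text
time: 19.68
position: [0.5624, 0.2788, 0.173]
tcp_rot: [3.139, -0.005, 1.294]
contact_force: [0.8, 10.2, 11.0]
grip_width: 0.0002
grasp_force: 6.0
```

>>> step_arm --pt "4 0 0 0" --pt "6 0 2 0" --pt "6 0 4 0" --pt "2 0 4 0" --pt "-2 0 3 0" --pt "-5 0 2 0" --pt "-8 0 1 0" --pt "-8 0 1 0"

```text
time: 20.68
position: [0.5595, 0.2697, 0.1708]
tcp_rot: [3.141, -0.002, 1.293]
contact_force: [-0.1, 4.3, 2.7]
grip_width: -0.0001
grasp_force: 2.3
```

>>> step_arm --pt "-3 0 -1 0" --pt "-6 0 -2 0" --pt "-9 0 -3 0" --pt "-12 0 -4 0" --pt "-15 0 -5 0" --pt "-18 0 -5 0" --pt "-21 0 -5 0" --pt "-24 0 -4.5 0"

```text
time: 21.68
position: [0.5528, 0.2461, 0.1747]
tcp_rot: [3.141, -0.0, 1.293]
contact_force: [1.6, 4.1, 2.7]
grip_width: -0.0001
grasp_force: 1.9
```

>>> step_arm --pt "-1 0 0 0" --pt "-2 0 0 0" --pt "-3 0 0 0" --pt "-4 0 0 0" --pt "-4 0 0 0"

```text
time: 22.3
position: [0.5517, 0.2424, 0.1745]
tcp_rot: [3.142, 0.0, 1.293]
contact_force: [1.1, 3.0, 2.2]
grip_width: -0.0002
grasp_force: 1.7
```

>>> step_arm --pt "-0.7 0 0 0" --pt "-1.4 0 0 0" --pt "-2.1 0 0.5 0" --pt "-2.8 0 0.5 0" --pt "-3.5 0 0.5 0" --pt "-3.5 0 0.5 0"

```text
time: 23.05
position: [0.5508, 0.2392, 0.174]
tcp_rot: [3.142, -0.0, 1.293]
contact_force: [2.5, 3.5, 0.9]
grip_width: -0.0
grasp_force: 2.6
```

>>> step_arm --pt "-0.6 0 0 0" --pt "-1.2 0 0 0" --pt "-1.8 0 0.5 0" --pt "-2.4 0 0.5 0" --pt "-2.4 0 0.5 0"

```text
time: 23.68
position: [0.5502, 0.237, 0.1736]
tcp_rot: [3.141, -0.001, 1.293]
contact_force: [2.1, 4.7, 0.7]
grip_width: 0.0002
grasp_force: 2.8
```

>>> step_arm --pt "-0.6 0 0 0" --pt "-1.2 0 0 0" --pt "-1.8 0 0.5 0" --pt "-2.4 0 0.5 0" --pt "-2.4 0 0.5 0"

```text
time: 24.3
position: [0.5496, 0.2348, 0.1731]
tcp_rot: [3.141, -0.001, 1.293]
contact_force: [2.6, 5.4, 1.3]
grip_width: 0.0003
grasp_force: 3.1
```

>>> step_arm --pt "-0.5 0 0 0" --pt "-1 0 0 0" --pt "-1.5 0 0 0" --pt "-1.5 0 0 0"

```text
time: 24.8
position: [0.5493, 0.2338, 0.1729]
tcp_rot: [3.142, -0.002, 1.293]
contact_force: [4.1, 7.9, -0.5]
grip_width: -0.0001
grasp_force: 4.6
```

>>> step_arm --pt "-0.5 0 0 0" --pt "-1 0 0 0" --pt "-1.5 0 0 0" --pt "-1.5 0 0 0"

```text
time: 25.3
position: [0.5492, 0.2335, 0.1729]
tcp_rot: [3.142, -0.004, 1.294]
contact_force: [5.6, 14.1, -2.1]
grip_width: -0.0001
grasp_force: 7.5
```

>>> step_arm --pt "12 0 0 0" --pt "15 0 -25 0" --pt "0 0 -75 0" --pt "-50 0 -85 0" --pt "-105 0 -85 0" --pt "-160 0 -85 0" --pt "-210 0 -80 0" --pt "-231 0 -50 0" --pt "-231 0 -10 0" --pt "-231 0 15 0" --pt "-231 0 19 0" --pt "-231 0 19 0"

```text
time: 26.8
position: [0.4853, 0.0094, 0.1545]
tcp_rot: [-3.141, 0.0, 1.293]
contact_force: [0.4, -0.2, -0.6]
grip_width: 0.0003
grasp_force: 0.0
```

```bash
python3 - <<'E'
from h import *
snap('scene','s5.png',(270,130,430,260),4.5)
E
```

```text
(no output)
```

View pics/s5.png

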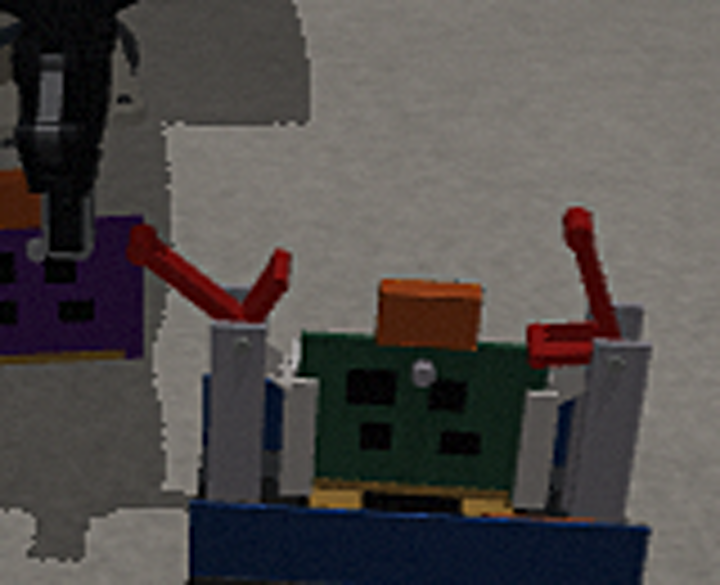

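The left lever is closed. The finger sits about 12 mm outside the right knob, with its tip a few mm below the knob's centre. Now the mirrored push.

>>> step_arm --pt "6 0 3 0" --pt "11 0 3 0" --pt "14 0 2 0" --pt "17 0 0 0" --pt "20 0 -3 0" --pt "23 0 -6 0" --pt "26 0 -8 0" --pt "26 0 -8 0"

```text
time: 27.85
position: [0.4922, 0.0335, 0.1626]
tcp_rot: [3.141, 0.003, 1.292]
contact_force: [-3.0, -5.8, 3.8]
grip_width: -0.0002
grasp_force: 3.7
```

>>> step_arm --pt "3 0 -2 0" --pt "6 0 -3 0" --pt "9 0 -5 0" --pt "12 0 -6 0" --pt "15 0 -7 0" --pt "18 0 -8 0" --pt "18 0 -8 0"

```text
time: 28.72
position: [0.4975, 0.0513, 0.1706]
tcp_rot: [3.14, 0.001, 1.292]
contact_force: [-1.5, -5.1, 3.9]
grip_width: 0.0002
grasp_force: 2.4
```

>>> step_arm --pt "3 0 -1 0" --pt "6 0 -2 0" --pt "9 0 -3 0" --pt "12 0 -4 0" --pt "15 0 -4.5 0" --pt "18 0 -4.5 0" --pt "21 0 -4 0" --pt "24 0 -3.5 0" --pt "26 0 -3.5 0" --pt "26 0 -3.5 0"

```text
time: 29.98
position: [0.5043, 0.0771, 0.1733]
tcp_rot: [-3.141, -0.0, 1.293]
contact_force: [-0.3, -1.3, 0.5]
grip_width: 0.0002
grasp_force: 0.9
```

>>> step_arm --pt "0.7 0 0 0" --pt "1.4 0 0 0" --pt "2.1 0 0.5 0" --pt "2.8 0 0.5 0" --pt "3.5 0 0.5 0" --pt "3.5 0 0.5 0"

```text
time: 30.72
position: [0.5053, 0.0802, 0.1729]
tcp_rot: [-3.141, -0.0, 1.293]
contact_force: [-1.5, -3.8, 0.6]
grip_width: 0.0004
grasp_force: 1.6
```

>>> step_arm --pt "0.7 0 0 0" --pt "1.4 0 0 0" --pt "2.1 0 0.5 0" --pt "2.8 0 0.5 0" --pt "2.8 0 0.5 0"

```text
time: 31.35
position: [0.5061, 0.0829, 0.1725]
tcp_rot: [-3.142, -0.0, 1.293]
contact_force: [-1.4, -3.4, 1.0]
grip_width: -0.0
grasp_force: 1.6
```

>>> step_arm --pt "0.6 0 0 0" --pt "1.2 0 0 0" --pt "1.8 0 0.5 0" --pt "2.4 0 0.5 0" --pt "2.4 0 0.5 0"

```text
time: 31.98
position: [0.5068, 0.0851, 0.172]
tcp_rot: [3.142, -0.0, 1.293]
contact_force: [-1.8, -3.9, -0.1]
grip_width: 0.0001
grasp_force: 1.9
```

>>> step_arm --pt "0.5 0 0 0" --pt "1 0 0 0" --pt "1.5 0 0 0" --pt "1.5 0 0 0"

```text
time: 32.48
position: [0.5071, 0.0863, 0.1718]
tcp_rot: [-3.141, 0.001, 1.293]
contact_force: [-2.0, -4.8, -0.5]
grip_width: -0.0002
grasp_force: 2.9
```

>>> step_arm --pt "0.5 0 0 0" --pt "1 0 0 0" --pt "1.5 0 0 0" --pt "1.5 0 0 0"

```text
time: 32.98
position: [0.5074, 0.0874, 0.1716]
tcp_rot: [-3.141, 0.001, 1.292]
contact_force: [-1.8, -7.2, -2.4]
grip_width: 0.0001
grasp_force: 3.6
```

>>> step_arm --pt "0.5 0 0 0" --pt "1 0 0 0" --pt "1.2 0 0 0" --pt "1.2 0 0 0"

```text
time: 33.48
position: [0.5075, 0.0879, 0.1715]
tcp_rot: [-3.141, 0.003, 1.292]
contact_force: [-2.8, -10.9, -2.8]
grip_width: -0.0001
grasp_force: 5.7
```

>>> step_arm --pt "0.4 0 0 0" --pt "0.8 0 0 0" --pt "0.8 0 0 0"

```text
time: 33.85
position: [0.5075, 0.0881, 0.1715]
tcp_rot: [-3.141, 0.004, 1.291]
contact_force: [-4.1, -13.7, -1.3]
grip_width: 0.0003
grasp_force: 7.4
```

>>> step_arm --pt "-12 0 0 0" --pt "-20 0 -20 0" --pt "-30 0 -60 0" --pt "-60 0 -90 0" --pt "-100 0 -90 0" --pt "-100 0 -90 0"

```text
time: 34.6
position: [0.4807, -0.0077, 0.2626]
tcp_rot: [3.14, -0.001, 1.29]
contact_force: [-0.3, -0.7, 0.3]
grip_width: 0.0002
grasp_force: 0.0
```

```bash
python3 - <<'E'
from h import *
snap('scene','s6.png',(270,130,430,260),4.5)
print(r.get_obs()['contact_force'])
E
```

```text
[0.71483842 1.54964842 0.00502323]
```

View pics/s6.png

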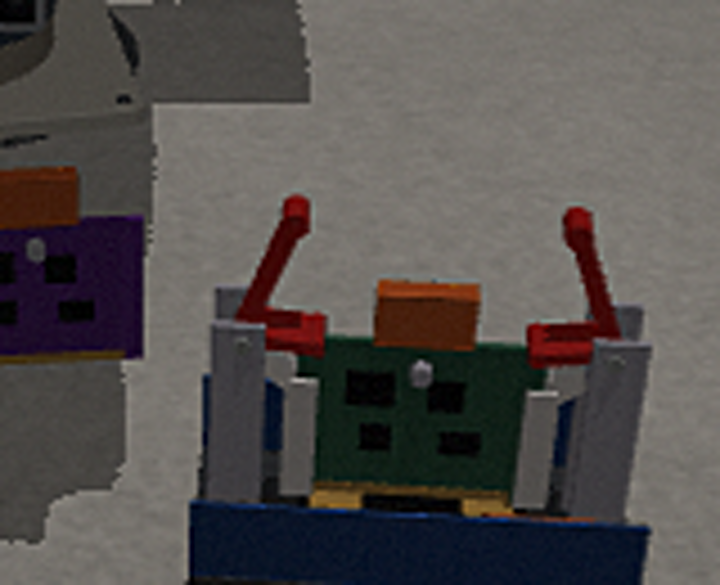

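Both levers are fully in (knobs at crop (296,210) and (577,220)), the card is level, and the arm is clear.

```bash
python3 -c "
from rig import r
print(r.finish_job())"
```

```text
the job is handed in; nothing more can be done
None
```

I put the orange-handled card down both guides, let go of it on the sprung contacts, then closed both ejector levers to their stops and handed the job in at about 35 s. The last picture shows the card level; the finish call returned no verdict.

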